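Feed the scrap-wax hopper

ROBOT

A 6-joint arm with a two-finger parallel gripper is mounted at the origin on a cart in front of the work surface, level with it; the furniture and walls round the work are solid. World frame = base frame: x ahead of the robot, y to its left, z up, the work surface at z = 0. Lengths are in mm, angles in rad, forces in N, time in s.
With the tool pointing down it reaches from about 250 to 850 mm from the base axis. Payload 12.5 kg.
Tool frame: the origin (TCP) lies midway between the tips of the shut fingers; the grasp point (between the pads) lies 19 mm behind it (robot.grip_depth is the distance from the TCP to the grasp point, in mm); z points along the fingers, y is the line along which they close (so a half turn about z gives the same grasp; the last joint's range is limited). The gripper opens to 93 mm and grips with 3 to 60 N. Pads are 15 mm wide; open, the fingers measure 128 mm over their backs; the gripper's body (75 mm by 188 mm) begins 65 mm behind the grasp point.
Start: joints at [-1.189, 0.351, 1.652, -0, 1.139, -0.085], TCP at [247.533, -491.133, 218.633] pointing down, gripper open.
Joint ranges: [-2.75, 2.75], [-0.79, 2.1], [0.01, 2.65], [-1.57, 4.71], [0.07, 3.14], [-2.87, 2.87]. Speed limits (rad/s): [2.22, 2.22, 2.79, 3.14, 3.14, 3.14].

INTERFACE

Orientations are given as a rotation vector (axis times angle).
In Python, from workcell import robot gives the robot as it stands.
- The arm moves only by the tool drive_tool, never from a script. Its argument "series" is a list of rows, each a list of 2 entries, a list of its own where there are three numbers: the shift along the world's x, y, z in cm, then the turn, a rotation vector about the world's x, y, z in degrees. In form: [[[dx, dy, dz], [wx, wy, wz]], ...]. A call has 1 to 10 rows; each row shifts and turns the commanded pose from where the row before left it; what a row does not reach is not made up. A row lasts 1/10 s, in which the tool goes at most 50 mm and 8.59 degrees, less where a joint would pass 70% of its speed; a pose out of reach is approached as far as the arm can. A call is refused whole if a number of a shift passes 5 or a number of a turn 8.59, either way. A call with a gripper value outside its range is refused whole. "claw" is the opening, from 0 (shut) to 1 (fully open), set as the call begins (left out, the last holds). The fingers move at their own pace and stop on an object; "force" is the grip in N (left out, the last holds). Time passes only in rows, so rows that do not move let the fingers close. It gives the time, the measured TCP pose, the force, the opening and the grip force at its end, in the units of the state.
- robot.state(): the state, without advancing time (a new reading comes with each control period).
- robot.capture(name): name is "scene" or "top" or "wrist"; returns a dict with "pixels" (480x640x3 uint8, red, green, blue), "vertical_fov" (degrees; the focal length in pixels is half the picture's height over the tangent of half this angle, whatever the lens; pixels are square), "cx", "cy" (the principal point, pixels), "dist" ([k1, k2, p1, p2, k3] as OpenCV has them; the pictures are not rectified), "R" (3x3) and "t" (3): a world point X has camera coordinates R X + t. Camera axes: x right, y down, z forward; pixel columns grow to the right and rows downward; lengths in mm; the calibration is good to about 2 mm. A picture is of the moment at which its call begins. There is no depth.
- robot.hand_in(): hands the job in; it is judged then, once.
The state is a dict: "time_s": time; "joint_positions": joint angles; "joint_velocities": joint speeds; "joint_torque": joint torques, N m; "ee_pos": TCP position; "eef_rot": TCP orientation; "contact_force": force on the tool from outside, world axes, zero at the start; "torque": the same for the moment, N m; "width": finger opening in mm; "gripper_force": force on a finger pad.
Only numpy, scipy, OpenCV 4.12 (cv2) and the standard library are available. Lean on these libraries where they do the work, as an engineer would, in place of code of your own. Each camera call takes 0.05 s, during which the arm holds its last target. There are 200 camera calls.

TASK

Gather the stray pieces of green wax (not the crumbs) from the worktop into the scoop tray beside the ones already in it, then take the tray by its handle and tip the whole load into the reclaimer's hopper; put none in by hand (a piece that misses goes back into the tray and is tipped in). Set the empty tray back upright on its mat, lined up with it. Only then press the panel's keys fully down and let each come up again, one at a time, first the round, then the square, then the long bar key; leave the pin tin, the screw jar and the clear jar where they stand.

Things in the scene. Friction and masses are not known exactly. Their poses are not given: they have to be found in the camera images.
- hopper: fixed feed hopper of the scrap-wax reclaimer: a round flared steel hopper on a grey housing 150 x 150 mm. Origin at the centre of the housing's underside on the worktop, z up. The hopper's mouth is 165 mm across inside and its rim is 135 mm above the origin; it narrows to 110 mm across at its closed inner floor, 56 mm above the origin
- mat: fixed black rubber mat, 210 (x) x 125 (y) x 2 mm, where the tray lives; origin at the centre of its underside on the worktop
- tray: loose aluminium scoop tray, 180 (x) x 96 (y) mm, walls 26 mm high and 3 mm thick on both long sides and the +x end, floor 3 mm thick; the -x end is open: the spout, which faces the robot at the start. Origin at the centre of the floor's underside. 180 to 280 g empty, up to about 0.5 kg full. Wax starts to slide when the floor slopes by 26 to 38 degrees
- tray_grip (a point): where to grip the tray, from above: at x = +45, z = +75 mm of the tray, the middle of the height of its wooden handle bar, 16 mm wide (y) and 26 mm tall, which runs along x over the tray's middle line from x = +20 to +104 mm, on a post behind the +x end wall. The loaded tray hangs nearly level from here
- tray_spout (a point): middle of the tray's spout edge, on the floor's upper face at the open end: x = -90, z = +3 mm of the tray
- wax_a: block of green wax, 30 (x) x 45 (y) x 16 (z) mm, 60 g; origin at the centre of its underside; best gripped across its 30 mm; it lies in the tray from the start
- wax_b: half-carved green wax ring blank, a small S-shaped piece 17 (x) x 33 (y) x 8 (z) mm, 10 g; origin at the centre of its underside; best gripped across its x; it lies in the tray from the start
- wax_c: block of green wax, 30 (x) x 45 (y) x 16 (z) mm, 60 g; origin at the centre of its underside; best gripped across its 30 mm; it lies in the tray from the start
- stray_a: block of green wax, 30 (x) x 45 (y) x 16 (z) mm, 60 g; origin at the centre of its underside; best gripped across its 30 mm; if present (None all through if absent), it starts lying flat on the worktop
- stray_b: block of green wax, 30 (x) x 45 (y) x 16 (z) mm, 60 g; origin at the centre of its underside; best gripped across its 30 mm; if present (None all through if absent), it starts lying flat on the worktop
- stray_c: half-carved green wax ring blank, a small S-shaped piece 17 (x) x 33 (y) x 8 (z) mm, 10 g; origin at the centre of its underside; best gripped across its x; if present (None all through if absent), it starts lying flat on the worktop
- stray_d: short stick of green wax, 14 (x, 10 mm at the hollows) x 69 (y) x 12 (z) mm, 12 g; origin at the centre of its underside; best gripped across its x; if present (None all through if absent), it starts lying flat on the worktop
- stray_e: half-carved green wax ring blank, a small S-shaped piece 17 (x) x 33 (y) x 8 (z) mm, 10 g; origin at the centre of its underside; best gripped across its x; if present (None all through if absent), it starts lying flat on the worktop
- panel: fixed black key panel of the reclaimer, 75 (x) x 175 (y) x 34 mm, with the three keys in a row along its y at 53 mm spacing, in any order; origin at the centre of its underside. Each key is a light cap on a grey 46 x 36 mm bezel
- key_round_top (a point): centre of the top of the key with the round cap (22 mm across), 48 mm above the worktop when not pressed
- key_square_top (a point): centre of the top of the key with the square cap (20 x 20 mm), as high as the round one
- key_bar_top (a point): centre of the top of the key with the long narrow cap (36 x 12 mm, its length along the panel's x), as high as the round one
- key_round (a joint): how far the round key is pressed down: 0 when up, 0.005 m at the bottom stop; sprung, about 1 N to start and 4 N at the bottom; it counts as pressed from 0.0035 m held for 0.1 s
- key_square (a joint): how far the square key is pressed down: 0 when up, 0.005 m at the bottom stop; sprung, about 1 N to start and 4 N at the bottom; it counts as pressed from 0.0035 m held for 0.1 s
- key_bar (a joint): how far the bar key is pressed down: 0 when up, 0.005 m at the bottom stop; sprung, about 1 N to start and 4 N at the bottom; it counts as pressed from 0.0035 m held for 0.1 s
- pin_tin: round white tin, 56 mm across, 28 mm high; a bystander; origin at the centre of its underside
- screw_jar: little white jar with a black screw top, 34 mm across, 36 mm high; a bystander; origin at the centre of its underside
- clear_jar: clear open jar, 65 mm across, 52 mm high, with chips in it; a bystander; origin at the centre of its underside. The long head of the bench lamp hangs behind it, over x 0.62 to 0.78 and y 0.25 to 0.48 m, from 0.47 m above the worktop upwards: keep the wrist clear of it
There are look-alikes about, which are no part of the job. What is shaped like the stray_a but brown, red or yellow is not meant.

How it is judged:
By the outcome, as a careful person would: the job done as asked, in the order asked, and still so for the second after the job is handed in, with the robot touching nothing.
Of stray_a, stray_b, stray_c, stray_d, stray_e only 3 to 5 are there at a start; the rules pass over those that are not, and their reading is None.
At some moment in a run one of stray_a, stray_b, stray_c, stray_d, stray_e may be knocked a few centimetres aside while the robot is not near it.
It also fails if it takes over 210 s, if anything falls off the work surface, if the arm or the gripper's body presses on something with over 40 N, if the wrist force passes 120 N, or if a joint passes its speed limit or range.

## Working session

There is one attempt and no reset: what is moved stays moved. The work goes in short steps, Python scripts to look and compute and a tool call to move; the robot and the scene stay as the last step left them, time stands still between calls to the robot, and variables do not carry over. Pictures are saved under pics/ and viewed, at most 20 in all, crops included, and the job is handed in when it is done.

Besides the shell and the picture viewer there is one more tool, called after ">>>" as a command line: name --argument value ..., lists and objects as JSON in quotes. drive_tool: Moves the arm, as the interface text tells. Its arguments: {"type":"object","properties":{"series":{"type":"array","items":{"type":"array"}},"claw":{"type":"number"},"force":{"type":"number"}},"required":["series"]}

```bash
mkdir -p pics; ls
cat > h.py <<'E'
import numpy as np, cv2
from workcell import robot
def cap(n,save=None):
    c=robot.capture(n); c['img']=np.ascontiguousarray(np.array(c['pixels'])[:,:,::-1])
    f=240/np.tan(np.radians(c['vertical_fov'])/2)
    c['K']=np.array([[f,0,c['cx']],[0,f,c['cy']],[0,0,1.]]); c['R']=np.array(c['R']);c['t']=np.array(c['t']).ravel();c['d']=np.array(c['dist'],float)
    if save: cv2.imwrite('pics/'+save+'.png',c['img'])
    return c
def ray(c,uv,z):
    uv=np.array(uv,float).reshape(-1,1,2)
    p=cv2.undistortPoints(uv,c['K'],c['d']).reshape(-1,2)
    d=np.c_[p,np.ones(len(p))]@c['R']; o=-c['R'].T@c['t']
    return o+d*((z-o[2])/d[:,2])[:,None]
def proj(c,X):
    return cv2.projectPoints(np.array(X,float).reshape(-1,1,3),cv2.Rodrigues(c['R'])[0],c['t'],c['K'],c['d'])[0].reshape(-1,2)
E
python3 - <<'E'
from h import *
for n in('top','scene'):
    c=cap(n,n+'0'); print(n,-c['R'].T@c['t'],c['K'][0,0])
s=robot.state();print(s)
E
```

```text
pics
top [ 247.26229164  254.73847285 1704.40812535] 625.0529492244375
scene [ 119.86852035 1082.9061748   997.12256449] 512.6646450536634
{'time_s': 0.1, 'joint_positions': array([-1.18859937e+00,  3.51163948e-01,  1.65233944e+00, -2.04159851e-05,
        1.13908086e+00, -8.46128894e-02]), 'joint_velocities': array([-0.00022326, -0.00221257, -0.00266306,  0.0001433 ,  0.00017061,
       -0.00187291]), 'joint_torque': array([ 7.80249757e-04, -4.98024595e+01, -2.85704201e+01,  6.99514453e-02,
        2.39090261e-02, -4.95980021e-05]), 'ee_pos': array([ 247.42309916, -490.8734044 ,  218.1731894 ]), 'eef_rot': array([-3.05545232e+00, -7.26410417e-01,  2.59622335e-04]), 'contact_force': array([-0.049143  ,  0.5199719 , -0.12959936]), 'torque': array([-0.01871073, -0.01379899,  0.00530182]), 'gripper_force': 0.0, 'width': 92.8714662070256}
```

View pics/top0.png

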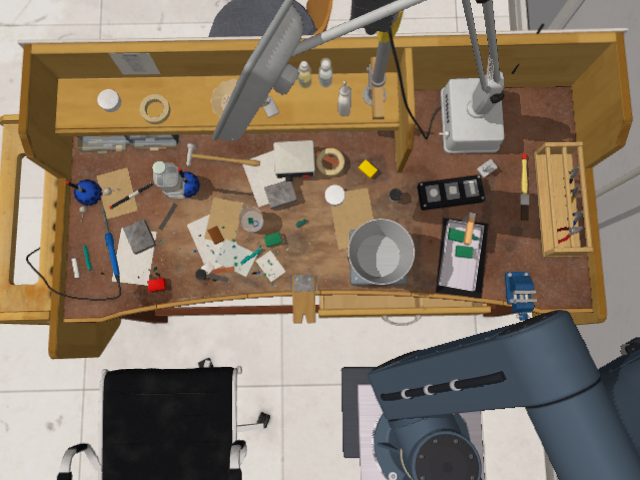

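View pics/scene0.png

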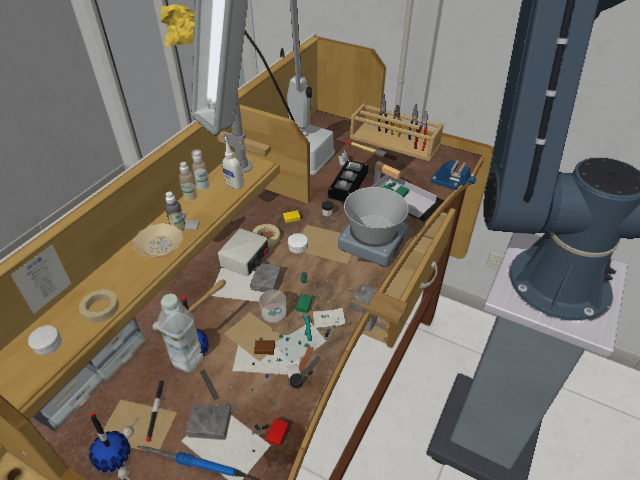

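Top view: tray at about (462,255), hopper (381,251), panel (450,192). Green candidates: block at (274,240), S-piece (303,222), stick (250,256). Enlarged crop next.

Run:
```python
from h import *
im=cv2.imread('pics/top0.png'); s=cv2.imread('pics/scene0.png')
a=cv2.resize(im[195:300,180:320],(800,600),interpolation=cv2.INTER_CUBIC)
b=cv2.resize(im[170:300,405:545],None,fx=3,fy=3,interpolation=cv2.INTER_CUBIC)
b2=cv2.resize(s[265:395,220:360],None,fx=2.7,fy=2.7,interpolation=cv2.INTER_CUBIC)
cv2.imwrite('pics/c1.png',a)
o=np.zeros((400,800,3),np.uint8); o[:390,:420]=b; o[:351,421:421+378]=b2; cv2.imwrite('pics/c2.png',o)
c=cap('top')
hsv=cv2.cvtColor(c['img'],cv2.COLOR_BGR2HSV)
m=cv2.inRange(hsv,(65,100,40),(100,255,255)); 
n,l,st,ce=cv2.connectedComponentsWithStats(m)
for i in range(1,n):
    if st[i,4]>12: print(st[i],ce[i].round(),ray(c,ce[i],8)[0].round(), cv2.mean(hsv,(l==i).astype('uint8'))[:3])
```

```text
[249 218   4   6  21] [250. 220.] [598. 444.   8.] (82.33333333333333, 197.66666666666666, 92.09523809523809)
[297 219   9   8  32] [301. 223.] [589. 305.   8.] (82.8125, 157.3125, 92.46875)
[448 228  17  14 164] [456. 235.] [ 546. -121.    8.] (75.01829268292683, 175.71951219512195, 111.89024390243902)
[264 233  18  13 169] [272. 239.] [544. 384.   8.] (74.43786982248521, 173.29585798816566, 114.53254437869822)
[472 235   6   5  16] [474. 238.] [ 537. -171.    8.] (83.25, 149.9375, 93.75)
[ 83 246   9  24  78] [ 87. 258.] [502. 892.   8.] (86.03846153846153, 220.07692307692307, 112.57692307692307)
[456 246  17  12 173] [464. 251.] [ 500. -140.    8.] (75.12138728323698, 176.39884393063582, 115.41618497109826)
[241 248  20  16  71] [251. 256.] [499. 443.   8.] (86.1830985915493, 217.30985915492957, 131.95774647887325)
```

View pics/c1.png

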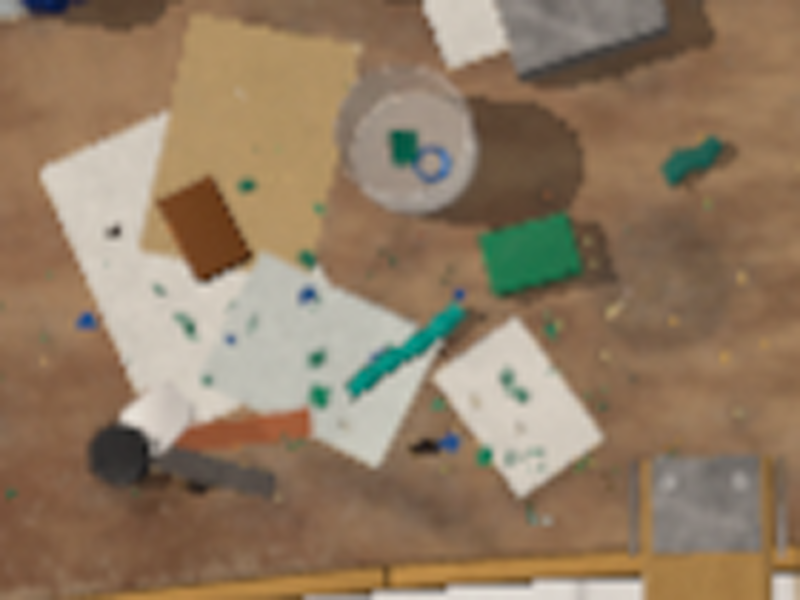

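View pics/c2.png

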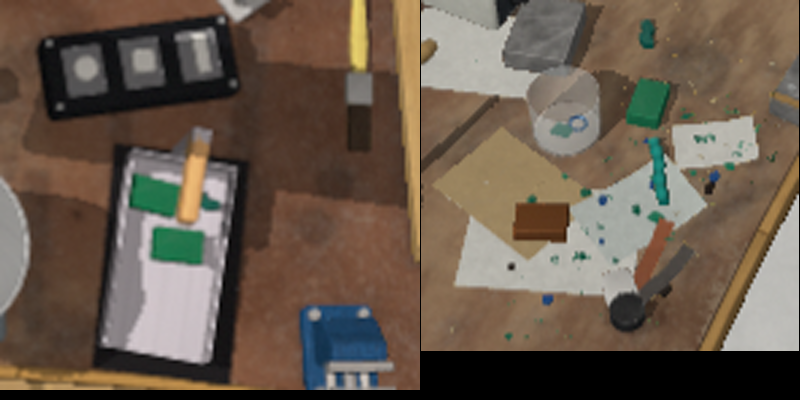

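Crop: green block (272,239), S-shaped ring blank (301,223), and a teal notched stick (251,256) about 66 mm long fit stray_a/b, c/e and d. The brown (214,237) and red (157,285) blocks are the wrong colour. The chip inside the clear jar (250,220) is not loose. The teal pen (87,258) lies over 1 m away, beyond reach. The keys read round, square, bar from left to right. I'm moving in for a wrist look.

>>> drive_tool --series '[[[2.2, 3.5, 2], [0, 0, -2.5]], [[2.2, 3.5, 2], [0, 0, -2.5]], [[2.2, 3.5, 2], [0, 0, -2.5]], [[2.2, 3.5, 2], [0, 0, -2.5]], [[2.2, 3.5, 2], [0, 0, -2.5]], [[2.2, 3.5, 2], [0, 0, -2.5]], [[2.2, 3.5, 2], [0, 0, -2.5]], [[2.2, 3.5, 2], [0, 0, -2.5]], [[2.2, 3.5, 2], [0, 0, -2.5]], [[0, 0, 0], [0, 0, 0]]]' --claw 1 --force 20

```text
time_s: 1.15
ee_pos: [447.6, -173.2, 400.9]
eef_rot: [3.138, 0.121, 0.006]
contact_force: [0.1, 0.0, -0.4]
width: 93.0
gripper_force: 0.0
```

Run:
```python
from h import *
c=cap('wrist','w1'); print(-c['R'].T@c['t'],c['R'][2])
print(robot.state()['ee_pos'])
```

```text
[ 519.46152076 -168.94687372  567.12650657] [-0.25716508 -0.01858143 -0.96618883]
[ 446.46221346 -174.69189452  399.34528548]
```

View pics/w1.png

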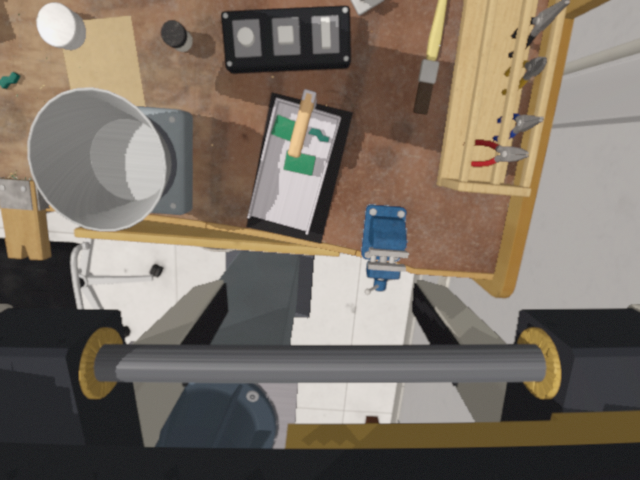

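The wrist view shows the tray on its mat around (298,160), the panel at (286,40) with round (248,38), square (287,36) and bar (327,33), and the hopper at (100,158). Measuring them now.

```bash
cat > meas.py <<'E'
from h import *
def big(m,roi):
    x0,y0,x1,y1=roi; k=np.zeros_like(m); k[y0:y1,x0:x1]=m[y0:y1,x0:x1]
    cs,_=cv2.findContours(k,cv2.RETR_EXTERNAL,cv2.CHAIN_APPROX_NONE)
    return max(cs,key=cv2.contourArea)
def rect(c,ct,z):
    w=ray(c,ct.reshape(-1,2),z)[:,:2].astype(np.float32)
    (cx,cy),(a,b),an=cv2.minAreaRect(w)
    if a<b: a,b,an=b,a,an+90
    an=(an+90)%180-90
    return np.round([cx,cy,a,b,an],1)
E
python3 - <<'E'
from meas import *
c=cap('wrist'); hsv=cv2.cvtColor(c['img'],cv2.COLOR_BGR2HSV)
dark=cv2.inRange(hsv,(0,0,0),(180,255,48))
print('panel',rect(c,big(dark,(205,0,365,85)),34))
m=big(dark,(238,88,360,247)); print('mat',rect(c,m,2))
o=cv2.inRange(hsv,(8,80,130),(22,255,255)); print('handle',rect(c,big(o,(270,80,330,170)),88))
lt=cv2.inRange(hsv,(0,0,120),(180,50,255))
print('traylight',rect(c,big(lt,(240,88,360,247)),3), rect(c,big(lt,(240,88,360,247)),26))
for n,x in(('round',248),('square',287),('bar',327)):
    for th in(165,185):
        ct=big(cv2.inRange(hsv,(0,0,th),(180,60,255)),(x-18,16,x+18,58)); print(n,rect(c,ct,48))
for nm,roi in(('wrist',(20,80,175,240)),):
    g=cv2.inRange(hsv,(0,0,90),(180,45,255)); ct=big(g,roi); w=ray(c,ct.reshape(-1,2),135)[:,:2].astype(np.float32)
    print('hop',cv2.minEnclosingCircle(w),cv2.fitEllipse(w))
t=cap('top'); h2=cv2.cvtColor(t['img'],cv2.COLOR_BGR2HSV); g=cv2.inRange(h2,(0,0,90),(180,45,255)); ct=big(g,(345,212,420,290)); w=ray(t,ct.reshape(-1,2),135)[:,:2].astype(np.float32)
print('hop',cv2.minEnclosingCircle(w),cv2.fitEllipse(w))
E
```

```text
panel [ 659.8 -112.9  171.1   77.1  -83.6]
mat [ 483.9 -136.8  207.9  121.6   -9.2]
handle [ 543.6 -141.6   70.6   16.3  -12.5]
traylight [ 487.1 -127.9  188.3  102.5  -11.8] [ 488.4 -129.6  180.6   98.3  -11.8]
round [658.  -59.9  19.3  18.4   2. ]
round [657.9 -65.8   8.4   3.9   1.9]
square [ 663.6 -112.1   18.3   17.9  -85.9]
square [ 663.7 -113.3   13.2   13.1    4.1]
bar [ 669.2 -164.2   33.5   13.     4.7]
bar [ 670.9 -164.    29.8   10.4    4.4]
hop ((468.11767578125, 82.644775390625), 118.47846984863281) ((480.72125244140625, 93.35450744628906), (172.67642211914062, 198.43478393554688), 41.70587921142578)
hop ((476.2486267089844, 108.557373046875), 98.33888244628906) ((482.248291015625, 102.3141860961914), (166.5526580810547, 182.62464904785156), 43.64945983886719)
```

>>> drive_tool --series '[[[0, 4, -1], [0, 0, 0]], [[0, 4, -1], [0, 0, 0]], [[0, 4, -1], [0, 0, 0]], [[0, 4, -1], [0, 0, 0]], [[0, 4, -1], [0, 0, 0]], [[0, 4, -1], [0, 0, 0]], [[0, 4, -1], [0, 0, 0]], [[0, 4, -1], [0, 0, 0]], [[0, 4, -1], [0, 0, 0]], [[0, 4, -1], [0, 0, 0]]]'

```text
time_s: 2.3
ee_pos: [445.4, 224.0, 297.5]
eef_rot: [3.139, 0.114, -0.002]
contact_force: [-0.1, -0.2, 0.2]
width: 93.4
gripper_force: 0.0
```

>>> drive_tool --series '[[[0, 4, 0], [0, 0, 0]], [[0, 4, 0], [0, 0, 0]], [[0, 4, 0], [0, 0, 0]], [[0, 0, 0], [0, 0, 0]], [[0, 0, 0], [0, 0, 0]]]'

```text
time_s: 2.8
ee_pos: [445.7, 342.9, 297.5]
eef_rot: [3.138, 0.116, -0.003]
contact_force: [-0.8, -0.7, 0.7]
width: 92.7
gripper_force: 0.0
```

```bash
cat >> meas.py <<'E'
def green(c,z=10,amin=120,save=None):
    hsv=cv2.cvtColor(c['img'],cv2.COLOR_BGR2HSV)
    m=cv2.inRange(hsv,(65,90,30),(100,255,255))
    for ct in cv2.findContours(m,cv2.RETR_EXTERNAL,cv2.CHAIN_APPROX_NONE)[0]:
        if cv2.contourArea(ct)>amin: print('green px',cv2.minAreaRect(ct)[0],'world c,len,wid,ang',rect(c,ct,z))
E
python3 - <<'E'
from meas import *
c=cap('wrist','w2'); green(c); print(robot.state()['ee_pos'])
E
```

```text
green px (241.5303192138672, 158.2314453125) world c,len,wid,ang [498.3 443.1  68.   11.1 -55.9]
green px (291.9664611816406, 123.97651672363281) world c,len,wid,ang [543.2 382.6  44.   29.7 -76.4]
green px (359.9827575683594, 89.29310607910156) world c,len,wid,ang [588.5 304.4  30.4  12.2 -63.5]
[445.83546982 342.39602756 297.85772839]
```

View pics/w2.png

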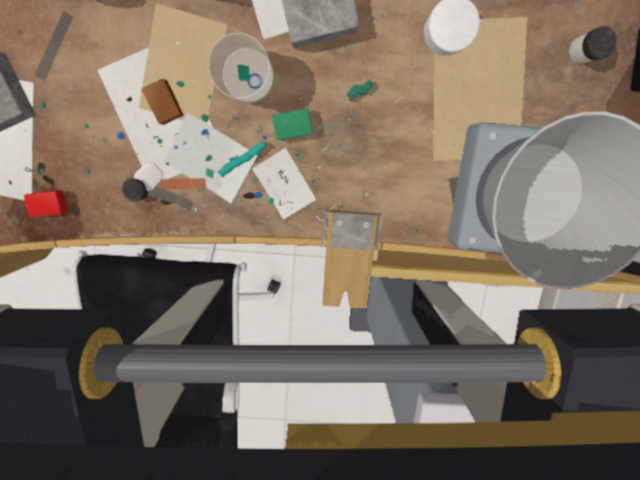

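The wrist view shows the stick (241,158), block (292,124) and ring blank (360,89), all clear of the jar (241,67). Sizes measure 68x11, 44x30 and 30x12 mm, so there are three strays. Block first.

>>> drive_tool --series '[[[0.97, 0.4, -1.5], [0, 0, 8.5]], [[0.97, 0.4, -1.5], [0, 0, 8.5]], [[0.97, 0.4, -1.5], [0, 0, 8.5]], [[0.97, 0.4, -1.5], [0, 0, 8.5]], [[0.97, 0.4, -1.5], [0, 0, 8.5]], [[0.97, 0.4, -1.5], [0, 0, 8.5]], [[0.97, 0.4, -1.5], [0, 0, 8.5]], [[0.97, 0.4, -1.5], [0, 0, 8.5]], [[0.97, 0.4, -1.5], [0, 0, 8.5]], [[0.97, 0.4, -1.5], [0, 0, 8.5]]]' --claw 0.55

```text
time_s: 3.85
ee_pos: [543.6, 381.9, 148.1]
eef_rot: [2.231, 2.211, -0.001]
contact_force: [-1.7, 0.6, -0.2]
width: 51.2
gripper_force: 0.0
```

>>> drive_tool --series '[[[0, 0, -3], [0, 0, 7.2]], [[0, 0, -3], [0, 0, 7.2]], [[0, 0, 0], [0, 0, 0]], [[0, 0, 0], [0, 0, 0]], [[0, 0, 0], [0, 0, 0]]]'

```text
time_s: 4.35
ee_pos: [543.6, 383.7, 90.7]
eef_rot: [1.946, 2.465, 0.004]
contact_force: [-1.0, 0.2, -0.0]
width: 51.3
gripper_force: 0.0
```

```bash
cat > st.py <<'E'
from meas import *
def st():
    s=robot.state(); r=cv2.Rodrigues(np.array(s['eef_rot']))[0]
    print('t',round(s['time_s'],2),'p',s['ee_pos'].round(1),'yaw',round(np.degrees(np.arctan2(r[1,1],r[0,1])),1),'zax',r[:,2].round(3),'w',round(s['width'],1),'gf',round(s['gripper_force'],1),'F',s['contact_force'].round(1),'j',s['joint_positions'].round(2))
E
python3 -c "
from st import *
st(); green(cap('wrist'))"
```

```text
t 4.35 p [543.6 383.7  90.7] yaw 13.4 zax [ 0.002  0.001 -1.   ] w 51.3 gf 0.0 F [-1.   0.2 -0. ] j [ 0.54  0.69  1.43 -0.    1.01  0.31]
green px (318.0, 252.5) world c,len,wid,ang [543.1 381.6  47.2  30.1 -76.7]
green px (414.45733642578125, 185.88414001464844) world c,len,wid,ang [596.5 443.8  17.5  12.1   7.4]
green px (274.5848693847656, 150.554443359375) world c,len,wid,ang [498.9 443.7  67.9  13.1 -55.5]
green px (257.10003662109375, 82.30000305175781) world c,len,wid,ang [478.8 483.8   9.1   8.7  73.7]
```

Well aligned, so I'll descend, grip and lift.

>>> drive_tool --series '[[[0, 0, -3], [0, 0, 0]], [[0, 0, -3], [0, 0, 0]], [[0, 0, -2.5], [0, 0, 0]], [[0, 0, 0], [0, 0, 0]], [[0, 0, 0], [0, 0, 0]]]'

```text
time_s: 4.9
ee_pos: [543.1, 384.1, 4.9]
eef_rot: [1.943, 2.468, 0.002]
contact_force: [-0.1, -0.4, 1.1]
width: 51.2
gripper_force: 0.0
```

>>> drive_tool --series '[[[0, 0, 0], [0, 0, 0]], [[0, 0, 0], [0, 0, 0]], [[0, 0, 0], [0, 0, 0]], [[0, 0, 0], [0, 0, 0]], [[0, 0, 0], [0, 0, 0]], [[0, 0, 1], [0, 0, 0]], [[0, 0, 3], [0, 0, 0]], [[0, 0, 3], [0, 0, 0]], [[0, 0, 3], [0, 0, 0]], [[0, 0, 0], [0, 0, 0]]]' --claw 0

```text
time_s: 5.9
ee_pos: [544.4, 385.0, 108.6]
eef_rot: [1.94, 2.468, 0.01]
contact_force: [-0.7, 1.1, 0.2]
width: 30.1
gripper_force: 20.0
```

>>> drive_tool --series '[[[-1, -2, 3.5], [0, 0, 4]], [[-1, -2, 3.5], [0, 0, 4]], [[-0.4, -3, 3.5], [0, 0, 4]], [[-0.4, -3, 3], [0, 0, 4]], [[-0.4, -3, 0], [0, 0, 4]], [[-0.4, -3, 0], [0, 0, 4]], [[-0.4, -3, 0], [0, 0, 4]], [[-0.4, -3, 0], [0, 0, 4]], [[-0.4, -3, 0], [0, 0, 4]], [[-0.4, -3, 0], [0, 0, 4]]]'

```text
time_s: 6.9
ee_pos: [489.9, 102.7, 238.2]
eef_rot: [-0.975, -2.986, 0.001]
contact_force: [0.3, -1.0, -0.8]
width: 29.7
gripper_force: 20.0
```

>>> drive_tool --series '[[[-0.5, -3, 0], [0, 0, 4]], [[-0.5, -3, 0], [0, 0, 4]], [[-0.5, -3, 0], [0, 0, 4]], [[-0.5, -3, 0], [0, 0, 4]], [[-0.5, -3, 0], [0, 0, 4]], [[-0.5, -3, 0], [0, 0, 4.5]], [[0, -2, 0], [0, 0, 0]], [[0, -1, 0], [0, 0, 0]], [[0, 0, 0], [0, 0, 0]], [[0, 0, 0], [0, 0, 0]]]'

```text
time_s: 7.9
ee_pos: [460.5, -105.5, 238.4]
eef_rot: [-0.325, -3.124, -0.001]
contact_force: [-0.6, 0.5, 0.0]
width: 29.6
gripper_force: 20.0
```

```bash
python3 -c "
from st import *
st(); c=cap('wrist','w3')"
```

```text
t 7.9 p [ 460.5 -105.5  238.4] yaw 78.1 zax [-0.  0. -1.] w 29.6 gf 20.0 F [-0.6  0.5  0. ] j [-0.32  0.19  1.82  0.    1.14 -1.69]
```

View pics/w3.png

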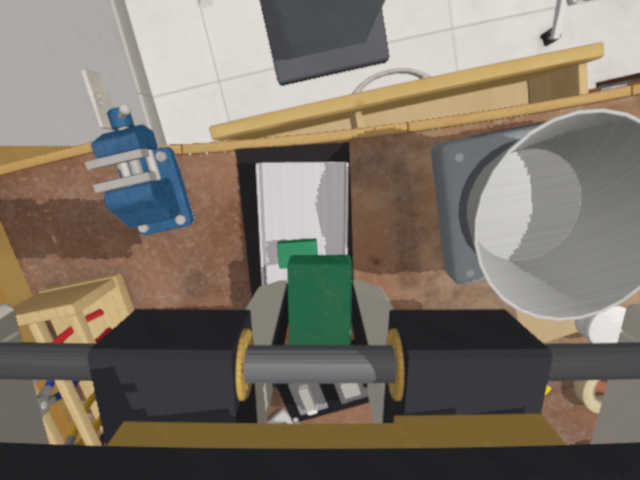

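The picture shows the block held. The tray's spout edge runs (258,163)–(349,162), with block wax_c at (297,253) inside. Checking the tray's pose from its spout corners.

Run:
```python
from meas import *
c=cap('wrist')
p=ray(c,[(258,163),(349,162)],5); print(p.round(1)); m=p.mean(0); d=p[1]-p[0]; print(m.round(1),np.linalg.norm(d),np.degrees(np.arctan2(d[1],d[0])))
p=ray(c,[(258,163),(262,270)],28); print('wall L',p.round(1),np.degrees(np.arctan2(*(p[1]-p[0])[1::-1])))
hsv=cv2.cvtColor(c['img'],cv2.COLOR_BGR2HSV)
g=cv2.inRange(hsv,(65,90,30),(100,255,255)); print('wax in tray',rect(c,big(g,(262,225,330,262)),21))
d=cv2.inRange(hsv,(0,0,0),(180,255,45)); ct=big(d,(232,140,352,165)); print('mat spout end',ray(c,[(239,151),(349,142)],2).round(1))
```

```text
[[ 391.3 -160.1    5. ]
 [ 410.9  -62.6    5. ]]
[ 401.1 -111.4    5. ] 99.4604773662715 78.67490226628183
wall L [[ 391.3 -156.2   28. ]
 [ 505.  -180.8   28. ]] -12.206657854129295
wax in tray [ 493.8 -131.8   58.    25.5   78.1]
mat spout end [[ 374.5 -177.8    2. ]
 [ 390.1  -58.4    2. ]]
```

>>> drive_tool --series '[[[0, 0, -4], [0, 0, 0]], [[0, 0, -4], [0, 0, 0]], [[0, 0, -4], [0, 0, 0]], [[0, 0, -4], [0, 0, 0]], [[0, 0, -3], [0, 0, 0]], [[0, 0, -1.6], [0, 0, 0]], [[0, 0, 0], [0, 0, 0]], [[0, 0, 0], [0, 0, 0]]]'

```text
time_s: 8.8
ee_pos: [460.9, -105.7, 33.1]
eef_rot: [0.323, 3.125, 0.0]
contact_force: [-0.2, 0.1, -0.7]
width: 30.0
gripper_force: 20.0
```

>>> drive_tool --series '[[[0, 0, 0], [0, 0, 0]], [[0, 0, 0], [0, 0, 0]], [[0, 0, 0], [0, 0, 0]], [[0, 0, 2], [0, 0, 0]], [[0, 0, 4], [0, 0, 0]], [[0, 0, 4], [0, 0, 0]], [[0, 0, 4], [0, 0, 0]], [[0, 0, 4], [0, 0, 0]], [[0, 0, 0], [0, 0, 0]]]' --claw 0.48

```text
time_s: 9.7
ee_pos: [462.7, -106.8, 217.8]
eef_rot: [0.324, 3.116, -0.003]
contact_force: [0.7, -0.4, 0.1]
width: 44.4
gripper_force: 0.0
```

```bash
python3 -c "
from st import *
st(); c=cap('wrist','w4'); green(c,21)
c=cap('top'); green(c,8,10)"
```

```text
t 9.7 p [ 462.7 -106.8  217.8] yaw 78.1 zax [ 0.009 -0.003 -1.   ] w 44.4 gf 0.0 F [ 0.7 -0.4  0.1] j [-0.33  0.21  1.85  0.    1.08 -1.69]
green px (282.7911071777344, 292.859619140625) world c,len,wid,ang [ 535.3 -164.2   22.1   12.    51.8]
green px (324.0420837402344, 290.3695068359375) world c,len,wid,ang [ 541.8 -119.5   43.    33.    74. ]
green px (305.0, 232.5) world c,len,wid,ang [ 474.9 -126.3   78.1   61.3  -11.3]
green px (452.02703857421875, 264.33782958984375) world c,len,wid,ang [ 464.2 -106.1   44.5   29.8  -12.7]
green px (250.4230499267578, 255.8845977783203) world c,len,wid,ang [498.3 444.3  64.2  10.1 -56.8]
green px (86.8975601196289, 257.52191162109375) world c,len,wid,ang [502.7 891.7  66.8   9.7  14.4]
green px (456.35296630859375, 237.0882568359375) world c,len,wid,ang [ 539.5 -122.3   17.8    9.9  -16.9]
green px (300.6470642089844, 222.4117431640625) world c,len,wid,ang [589.2 305.3  27.6   9.7 -59.6]
green px (251.0, 220.5) world c,len,wid,ang [5.973e+02 4.428e+02 1.430e+01 1.110e+01 1.000e-01]
```

View pics/w4.png

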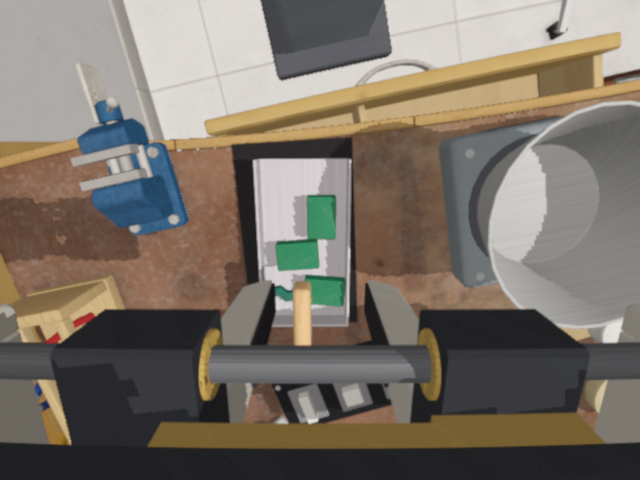

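The block lies in the tray at (321,215), and the other strays have not moved. The stick is next.

>>> drive_tool --series '[[[0.36, 3.5, 0], [0, 0, -4.4]], [[0.36, 3.5, 0], [0, 0, -4.4]], [[0.36, 3.5, 0], [0, 0, -4.4]], [[0.36, 3.5, 0], [0, 0, -4.4]], [[0.36, 3.5, 0], [0, 0, -4.4]], [[0.36, 3.5, 0], [0, 0, -4.4]], [[0.36, 3.5, 0], [0, 0, -4.4]], [[0.36, 3.5, 0], [0, 0, -4.4]], [[0.36, 3.5, 0], [0, 0, -4.4]], [[0.36, 3.5, 0], [0, 0, -4.2]]]'

```text
time_s: 10.8
ee_pos: [495.8, 245.1, 210.9]
eef_rot: [-1.47, -2.774, 0.003]
contact_force: [0.5, -1.0, -0.4]
width: 44.5
gripper_force: 0.0
```

>>> drive_tool --series '[[[0, 3.4, -2], [0, 0, 0]], [[0, 3.4, -2], [0, 0, 0]], [[0, 3.4, -2], [0, 0, 0]], [[0, 3.4, -2], [0, 0, 0]], [[0, 3.4, -2], [0, 0, 0]], [[0, 3, -2], [0, 0, 0]], [[0, 0, 0], [0, 0, 0]], [[0, 0, 0], [0, 0, 0]], [[0, 0, 0], [0, 0, 0]]]' --claw 0.42

```text
time_s: 11.7
ee_pos: [496.6, 443.0, 92.5]
eef_rot: [-1.467, -2.778, 0.001]
contact_force: [0.6, -0.2, -0.5]
width: 39.7
gripper_force: 0.0
```

```bash
python3 -c "
from st import *
st(); green(cap('wrist'))"
```

```text
t 11.7 p [496.6 443.   92.5] yaw 34.3 zax [-0. -0. -1.] w 39.7 gf 0.0 F [ 0.6 -0.2 -0.5] j [ 0.66  0.69  1.43 -0.    1.02  0.06]
green px (322.34295654296875, 248.53640747070312) world c,len,wid,ang [497.9 443.8  68.4  12.6 -55.2]
green px (331.0, 186.00001525878906) world c,len,wid,ang [476.9 485.1   8.8   7.8 -10.5]
```

>>> drive_tool --series '[[[0.1, 0.1, -3], [0, 0, 0]], [[0, 0, -3], [0, 0, 0]], [[0, 0, -2.8], [0, 0, 0]], [[0, 0, 0], [0, 0, 0]], [[0, 0, 0], [0, 0, 0]]]'

```text
time_s: 12.25
ee_pos: [498.0, 444.3, 5.3]
eef_rot: [1.468, 2.778, 0.0]
contact_force: [0.1, 0.3, 0.5]
width: 39.0
gripper_force: 0.0
```

>>> drive_tool --series '[[[0, 0, 0], [0, 0, 0]], [[0, 0, 0], [0, 0, 0]], [[0, 0, 0], [0, 0, 0]], [[0, 0, 0], [0, 0, 0]], [[0, 0, 0], [0, 0, 0]], [[0, 0, 1], [0, 0, 0]], [[0, 0, 3], [0, 0, 0]], [[0, 0, 3], [0, 0, 0]], [[0, 0, 3], [0, 0, 0]], [[0, 0, 0], [0, 0, 0]]]' --claw 0 --force 12

```text
time_s: 13.25
ee_pos: [499.3, 446.3, 109.8]
eef_rot: [1.465, 2.776, 0.011]
contact_force: [0.4, 0.7, 0.2]
width: 9.6
gripper_force: 12.0
```

>>> drive_tool --series '[[[-0.3, -2, 3], [0, 0, 2.2]], [[-0.3, -3, 3], [0, 0, 2.2]], [[-0.3, -3, 3], [0, 0, 2.2]], [[-0.3, -3, 3], [0, 0, 2.2]], [[-0.3, -3, 0], [0, 0, 2.2]], [[-0.3, -3, 0], [0, 0, 2.2]], [[-0.3, -3, 0], [0, 0, 2.2]], [[-0.3, -3, 0], [0, 0, 2.2]], [[-0.3, -3, 0], [0, 0, 2.2]], [[-0.3, -3, 0], [0, 0, 2.2]]]'

```text
time_s: 14.25
ee_pos: [467.0, 153.7, 224.5]
eef_rot: [-0.907, -3.008, 0.0]
contact_force: [-0.6, -0.0, -0.2]
width: 10.0
gripper_force: 12.0
```

>>> drive_tool --series '[[[-0.3, -3.2, 0], [0, 0, 2.4]], [[-0.3, -3.2, 0], [0, 0, 2.4]], [[-0.3, -3.2, 0], [0, 0, 2.4]], [[-0.3, -3.2, 0], [0, 0, 2.4]], [[-0.3, -3.2, 0], [0, 0, 2.4]], [[-0.3, -3.2, 0], [0, 0, 2.4]], [[-0.3, -3.2, 0], [0, 0, 2.4]], [[-0.3, -3.2, 0], [0, 0, 2.4]], [[-0.1, -3.4, 0], [0, 0, 2.4]], [[0, -1, 0], [0, 0, 0]]]'

```text
time_s: 15.25
ee_pos: [442.2, -147.4, 224.5]
eef_rot: [-0.331, -3.124, 0.001]
contact_force: [-0.2, 0.5, 0.1]
width: 10.0
gripper_force: 12.0
```

>>> drive_tool --series '[[[0, 0, -4], [0, 0, 0]], [[0, 0, -4], [0, 0, 0]], [[0, 0, -4], [0, 0, 0]], [[0, 0, -4], [0, 0, 0]], [[0, 0, 0], [0, 0, 0]], [[0, 0, 0], [0, 0, 0]]]'

```text
time_s: 15.85
ee_pos: [442.7, -144.8, 65.2]
eef_rot: [-0.33, -3.123, -0.001]
contact_force: [0.3, -0.4, 0.1]
width: 10.1
gripper_force: 12.0
```

```bash
python3 -c "
from st import *
st()"
```

```text
t 15.85 p [ 442.7 -144.8   65.2] yaw 77.9 zax [-0.001  0.    -1.   ] w 10.1 gf 12.0 F [ 0.3 -0.4  0.1] j [-0.42  0.44  1.99  0.    0.72 -1.78]
```

>>> drive_tool --series '[[[0, 0.3, -1.6], [0, 0, 0]], [[0, 0, -1.6], [0, 0, 0]], [[0, 0, 0], [0, 0, 0]], [[0, 0, 0], [0, 0, 0]]]'

```text
time_s: 16.25
ee_pos: [443.5, -142.4, 34.4]
eef_rot: [0.33, 3.122, -0.001]
contact_force: [0.0, 0.5, 0.0]
width: 9.8
gripper_force: 12.0
```

>>> drive_tool --series '[[[0, 0, 0], [0, 0, 0]], [[0, 0, 0], [0, 0, 0]], [[0, 0, 0], [0, 0, 0]], [[0, 0, 2], [0, 0, 0]], [[0, 0, 4], [0, 0, 0]], [[0, 0, 4], [0, 0, 0]], [[0, 0, 4], [0, 0, 0]], [[0, 0, 4], [0, 0, 0]], [[0, 0, 0], [0, 0, 0]]]' --claw 0.3

```text
time_s: 17.15
ee_pos: [444.5, -143.0, 217.5]
eef_rot: [0.329, 3.116, -0.004]
contact_force: [-0.2, -0.5, -0.7]
width: 28.0
gripper_force: 0.0
```

```bash
python3 -c "
from st import *
st(); c=cap('wrist','w5'); green(c,15)
c=cap('top'); green(c,8,10)"
```

```text
t 17.15 p [ 444.5 -143.   217.5] yaw 77.9 zax [ 0.008 -0.003 -1.   ] w 28.0 gf 0.0 F [-0.2 -0.5 -0.7] j [-0.41  0.2   1.86 -0.    1.07 -1.77]
green px (317.8594970703125, 301.4567565917969) world c,len,wid,ang [ 537.4 -165.9   29.9   13.6   59.4]
green px (345.41180419921875, 236.3529510498047) world c,len,wid,ang [ 471.6 -121.9  103.8   58.8  -25.8]
green px (461.3824157714844, 272.4706115722656) world c,len,wid,ang [ 441.6 -130.3   54.3    9.1  -17.2]
green px (452.0099792480469, 264.42999267578125) world c,len,wid,ang [ 464.1 -106.1   44.1   29.4  -11.2]
green px (86.8975601196289, 257.52191162109375) world c,len,wid,ang [502.7 891.7  66.8   9.7  14.4]
green px (453.7735595703125, 234.29246520996094) world c,len,wid,ang [ 547.4 -115.9   33.    29.8   72.4]
green px (300.6470642089844, 222.4117431640625) world c,len,wid,ang [589.2 305.3  27.6   9.7 -59.6]
green px (251.0, 220.5) world c,len,wid,ang [5.973e+02 4.428e+02 1.430e+01 1.110e+01 1.000e-01]
```

>>> drive_tool --series '[[[0.8, 3.4, 0], [0, 0, -5]], [[0.8, 3.4, 0], [0, 0, -5]], [[0.8, 3.4, 0], [0, 0, -5]], [[0.8, 3.4, 0], [0, 0, -5]], [[0.8, 3.4, 0], [0, 0, -5]], [[0.8, 3.4, 0], [0, 0, -5]], [[0.8, 3.4, 0], [0, 0, -5]], [[0.8, 3.4, 0], [0, 0, -5]], [[0.8, 3.4, 0], [0, 0, -5]], [[0.8, 3.4, 0], [0, 0, -5]]]'

```text
time_s: 18.25
ee_pos: [522.0, 199.1, 210.7]
eef_rot: [-1.623, -2.688, 0.003]
contact_force: [0.6, 0.2, 0.1]
width: 27.7
gripper_force: 0.0
```

>>> drive_tool --series '[[[1, 2.5, -3], [0, 0, 0]], [[1, 2.5, -3], [0, 0, 0]], [[1.5, 2.5, -3], [0, 0, 0]], [[1.5, 2.5, -3], [0, 0, 0]], [[1.4, 0.8, 0], [0, 0, 0]], [[0, 0, 0], [0, 0, 0]], [[0, 0, 0], [0, 0, 0]]]'

```text
time_s: 18.95
ee_pos: [585.8, 305.3, 91.6]
eef_rot: [-1.619, -2.691, 0.002]
contact_force: [-0.9, -0.3, 0.2]
width: 28.2
gripper_force: 0.0
```

```bash
python3 -c "
from st import *
st(); c=cap('wrist'); green(c,8)
x,y=proj(c,[588.5,304.5,8])[0].astype(int); cv2.imwrite('pics/w6.png',cv2.resize(c['img'][y-50:y+50,x-60:x+60],None,fx=4,fy=4)); print(x,y)"
```

```text
t 18.95 p [585.8 305.3  91.6] yaw 27.9 zax [-0.002 -0.001 -1.   ] w 28.2 gf 0.0 F [-0.9 -0.3  0.2] j [ 0.41  0.69  1.44 -0.    1.02 -0.08]
green px (324.0, 252.0) world c,len,wid,ang [589.2 304.8  31.8  13.  -62.3]
green px (435.2000427246094, 78.09999084472656) world c,len,wid,ang [597.7 442.4  17.5  12.5   7.4]
322 252
```

View pics/w6.png

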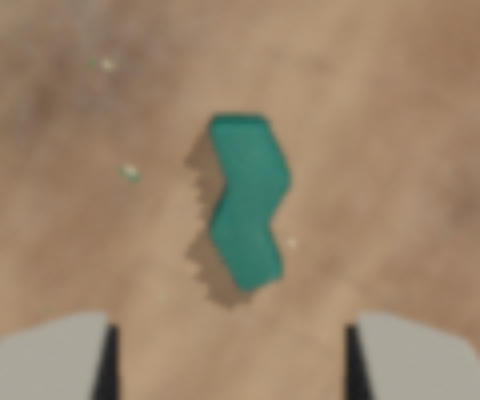

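The ring blank is upright between the fingers at (322,252). Shifting +3 mm in x and gripping.

>>> drive_tool --series '[[[0.3, 0, -3], [0, 0, 0]], [[0, 0, -3], [0, 0, 0]], [[0, 0, -2.8], [0, 0, 0]], [[0, 0, 0], [0, 0, 0]], [[0, 0, 0], [0, 0, 0]]]'

```text
time_s: 19.5
ee_pos: [589.3, 305.4, 5.3]
eef_rot: [-1.62, -2.692, 0.0]
contact_force: [-0.9, 0.4, 0.5]
width: 27.8
gripper_force: 0.0
```

>>> drive_tool --series '[[[0, 0, 0], [0, 0, 0]], [[0, 0, 0], [0, 0, 0]], [[0, 0, 0], [0, 0, 0]], [[0, 0, 0], [0, 0, 0]], [[0, 0, 1], [0, 0, 0]], [[0, 0, 3], [0, 0, 0]], [[0, 0, 3], [0, 0, 0]], [[0, 0, 3], [0, 0, 0]], [[0, 0, 0], [0, 0, 0]]]' --claw 0

```text
time_s: 20.4
ee_pos: [591.6, 306.9, 109.8]
eef_rot: [1.617, 2.688, 0.01]
contact_force: [-0.1, 0.1, -0.6]
width: 14.0
gripper_force: 12.0
```

>>> drive_tool --series '[[[-2, -1.5, 3], [0, 0, 3]], [[-2, -1.5, 3], [0, 0, 3]], [[-2, -1.5, 3], [0, 0, 3]], [[-1.5, -1.5, 3], [0, 0, 3]], [[-0.7, -3, 0], [0, 0, 3]], [[-0.7, -3, 0], [0, 0, 3]], [[-0.7, -3, 0], [0, 0, 3]], [[-0.7, -3, 0], [0, 0, 3]], [[-0.7, -3, 0], [0, 0, 3]], [[-0.7, -3, 0], [0, 0, 3]]]'

```text
time_s: 21.4
ee_pos: [471.9, 64.7, 224.5]
eef_rot: [-0.864, -3.02, 0.0]
contact_force: [0.0, 0.2, -0.6]
width: 14.1
gripper_force: 12.0
```

>>> drive_tool --series '[[[-0.4, -3, 0], [0, 0, 3.3]], [[-0.4, -3, 0], [0, 0, 3.3]], [[-0.4, -3, 0], [0, 0, 3.3]], [[-0.4, -3, 0], [0, 0, 3.3]], [[-0.4, -3, 0], [0, 0, 3.4]], [[-0.4, -3, 0], [0, 0, 3.4]], [[-0.2, -3, 0], [0, 0, 0]], [[0, -1, 0], [0, 0, 0]], [[0, 0, 0], [0, 0, 0]], [[0, 0, 0], [0, 0, 0]]]'

```text
time_s: 22.4
ee_pos: [446.5, -153.4, 224.5]
eef_rot: [-0.33, -3.124, -0.001]
contact_force: [-0.1, 0.3, 0.3]
width: 14.2
gripper_force: 12.0
```

```bash
python3 -c "
from st import *
st()"
```

```text
t 22.4 p [ 446.5 -153.4  224.5] yaw 77.9 zax [-0.  0. -1.] w 14.2 gf 12.0 F [-0.1  0.3  0.3] j [-0.43  0.2   1.84  0.    1.1  -1.79]
```

>>> drive_tool --series '[[[0, 0.1, -4], [0, 0, 0]], [[0, 0, -4], [0, 0, 0]], [[0, 0, -4], [0, 0, 0]], [[0, 0, -4], [0, 0, 0]], [[0, 0, -3], [0, 0, 0]], [[0, 0, 0], [0, 0, 0]], [[0, 0, 0], [0, 0, 0]]]'

```text
time_s: 23.1
ee_pos: [446.9, -152.4, 35.3]
eef_rot: [-0.328, -3.124, -0.0]
contact_force: [0.5, 0.3, -0.5]
width: 13.9
gripper_force: 12.0
```

>>> drive_tool --series '[[[0, 0, 0], [0, 0, 0]], [[0, 0, 0], [0, 0, 0]], [[0, 0, 0], [0, 0, 0]], [[0, 0, 2], [0, 0, 0]], [[0, 0, 4], [0, 0, 0]], [[0, 0, 4], [0, 0, 0]], [[-0.5, 0, 4], [0, 0, 0]], [[-1, 0, 4], [0, 0, 0]], [[0, 0, 2], [0, 0, 0]], [[0, 0, 0], [0, 0, 0]]]' --claw 0.32

```text
time_s: 24.1
ee_pos: [432.5, -153.7, 237.9]
eef_rot: [0.33, 3.118, -0.003]
contact_force: [0.6, -0.0, -0.7]
width: 29.9
gripper_force: 0.0
```

```bash
python3 -c "
from st import *
st(); c=cap('wrist','w7'); green(c,15)
c=cap('top'); green(c,8,10)"
```

```text
t 24.1 p [ 432.5 -153.7  237.9] yaw 77.9 zax [ 0.006 -0.003 -1.   ] w 29.9 gf 0.0 F [ 0.6 -0.  -0.7] j [-0.44  0.16  1.86  0.    1.12 -1.8 ]
green px (328.8962097167969, 302.1131591796875) world c,len,wid,ang [ 537.4 -166.1   30.5   13.6   60.7]
green px (323.5, 227.0) world c,len,wid,ang [ 447.4 -153.4   29.6   12.2  -12.2]
green px (355.4974060058594, 240.69778442382812) world c,len,wid,ang [ 471.5 -121.8  103.9   59.2  -25.6]
green px (469.3378601074219, 270.4729919433594) world c,len,wid,ang [ 446.6 -152.2   20.6   11.9  -12.9]
green px (460.85296630859375, 274.5882568359375) world c,len,wid,ang [ 435.8 -128.5   42.1    9.1  -17.2]
green px (454.6049499511719, 258.5459289550781) world c,len,wid,ang [ 480.2 -114.1   83.3   35.9  -26.4]
green px (86.8975601196289, 257.52191162109375) world c,len,wid,ang [502.7 891.7  66.8   9.7  14.4]
green px (455.7059020996094, 234.67649841308594) world c,len,wid,ang [ 546.3 -121.    42.5   30.1   74.5]
green px (251.0, 220.5) world c,len,wid,ang [5.973e+02 4.428e+02 1.430e+01 1.110e+01 1.000e-01]
```

View pics/w7.png

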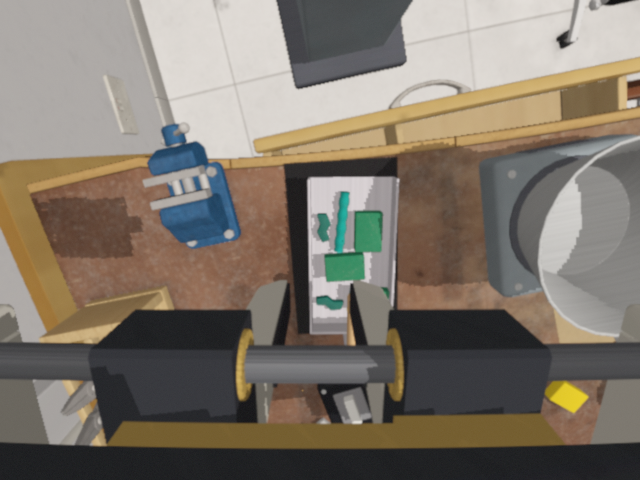

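All strays are in the tray: ring (323,227), stick (343,220), block (368,230), beside the earlier pieces. Next I'll locate the hopper precisely, then go over the handle for a close look.

>>> drive_tool --series '[[[3, 0.3, -1], [0, 0, 0]], [[3, 0.4, -1], [0, 0, 0]], [[2, 0.4, -1], [0, 0, 0]], [[2, 0.4, -1], [0, 0, 0]], [[0, 0, -1], [0, 0, 0]], [[0, 0, 0], [0, 0, 0]], [[0, 0, 0], [0, 0, 0]]]' --claw 0.65

```text
time_s: 24.9
ee_pos: [530.5, -138.2, 184.1]
eef_rot: [-0.33, -3.123, -0.0]
contact_force: [-0.6, -0.3, -0.0]
width: 60.4
gripper_force: 0.0
```

Run:
```python
from st import *
st()
t=cap('top'); g=cv2.cvtColor(t['img'],cv2.COLOR_BGR2GRAY)
roi=cv2.resize(g[200:305,330:430],None,fx=4,fy=4,interpolation=cv2.INTER_CUBIC)
h=cv2.HoughCircles(cv2.GaussianBlur(roi,(5,5),0),cv2.HOUGH_GRADIENT,1,30,param1=120,param2=30,minRadius=115,maxRadius=150)
for x,y,r in h[0][:4]:
    u,v=x/4+330,y/4+200; p=ray(t,[(u,v),(u+r/4,v)],135); print('top circ',u,v,r/4,p[0].round(1),np.linalg.norm(p[1]-p[0]).round(1))
c=cap('wrist','w8'); hs=cv2.cvtColor(c['img'],cv2.COLOR_BGR2HSV)
o=cv2.inRange(hs,(8,80,120),(22,255,255)); print('handle', rect(c,big(o,(240,180,420,330)),90))
cv2.imwrite('pics/w8.png',np.hstack([c['img'][180:480,160:480],cv2.resize(roi,(320,300))[:,:,None].repeat(3,2)]))
```

```text
t 24.9 p [ 530.5 -138.2  184.1] yaw 77.9 zax [-0.001  0.    -1.   ] w 60.4 gf 0.0 F [-0.6 -0.3 -0. ] j [-0.34  0.39  1.69 -0.    1.06 -1.7 ]
top circ 382.125 251.875 32.825 [483.3  95.9 135. ] 83.1
handle [ 545.7 -142.1   81.5   17.3  -12.2]
```

View pics/w8.png

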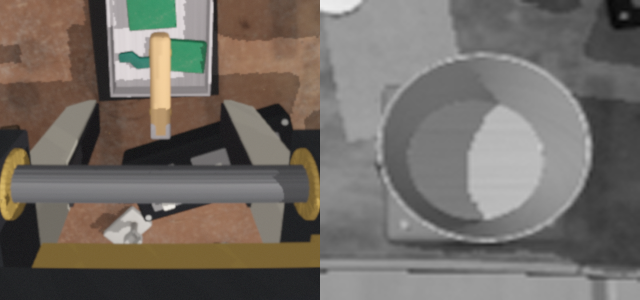

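The handle is centred between the fingers, and the Hough circle puts the hopper at (483,96) with an 83 mm radius, as specified. Gripping the handle.

>>> drive_tool --series '[[[0, 0, -3], [0, 0, 0]], [[0, 0, -3], [0, 0, 0]], [[0, 0, -3], [0, 0, 0]], [[0, 0, -2], [0, 0, 0]], [[0, 0, -1.5], [0, 0, 0]], [[0, 0, 0], [0, 0, 0]], [[0, 0, 0], [0, 0, 0]]]'

```text
time_s: 25.7
ee_pos: [531.7, -138.4, 60.5]
eef_rot: [0.33, 3.123, -0.0]
contact_force: [-0.6, -0.4, -0.3]
width: 60.6
gripper_force: 0.0
```

>>> drive_tool --series '[[[0, 0, 0], [0, 0, 0]], [[0, 0, 0], [0, 0, 0]], [[0, 0, 0], [0, 0, 0]], [[0, 0, 0], [0, 0, 0]], [[0, 0, 0], [0, 0, 0]], [[0, 0, 0], [0, 0, 0]], [[0, 0, 0], [0, 0, 0]]]' --claw 0 --force 55

```text
time_s: 26.4
ee_pos: [531.5, -138.2, 59.6]
eef_rot: [0.33, 3.124, -0.0]
contact_force: [-0.3, -0.8, 0.5]
width: 15.5
gripper_force: 55.0
```

```bash
python3 -c "
from st import *
st()"
```

```text
t 26.4 p [ 531.5 -138.2   59.6] yaw 77.9 zax [ 0. -0. -1.] w 15.5 gf 55.0 F [-0.3 -0.8  0.5] j [-0.34  0.56  1.77 -0.    0.8  -1.7 ]
```

>>> drive_tool --series '[[[0, 0, 0.5], [0, 0, 0]], [[0, 0, 1], [0, 0, 0]], [[0, 0, 2], [0, 0, 0]], [[0, 0, 2], [0, 0, 0]], [[0, 0, 2], [0, 0, 0]], [[0, 0, 2], [0, 0, 0]], [[0, 0, 2], [0, 0, 0]], [[0, 0, 2], [0, 0, 0]], [[0, 0, 1.5], [0, 0, 0]], [[0, 0, 0.5], [0, 0, 0]]]'

```text
time_s: 27.4
ee_pos: [532.0, -138.2, 216.7]
eef_rot: [0.329, 3.122, -0.001]
contact_force: [0.7, 0.5, -3.7]
width: 15.6
gripper_force: 55.0
```

Run:
```python
from st import *
st()
c=cap('wrist','w9'); s=cap('scene'); x,y=proj(s,[490,-130,150])[0].astype(int); print(x,y)
cr=cv2.resize(s['img'][y-70:y+80,max(0,x-100):x+60],(320,300)); cv2.imwrite('pics/w9.png',np.hstack([c['img'][80:380,160:480],cr]))
t=cap('top'); hs=cv2.cvtColor(t['img'],cv2.COLOR_BGR2HSV); cv2.imwrite('pics/t9.png',t['img'])
```

```text
t 27.4 p [ 532.  -138.2  216.7] yaw 78.0 zax [ 0.002 -0.001 -1.   ] w 15.6 gf 55.0 F [ 0.7  0.5 -3.7] j [-0.34  0.35  1.66  0.    1.13 -1.7 ]
407 157
```

View pics/w9.png

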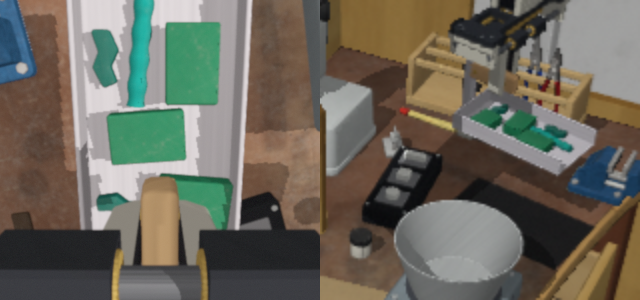

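The tray hangs level with all six pieces aboard. Turning it so the spout faces the hopper.

>>> drive_tool --series '[[[-0.2, 0.2, 0], [0, 0, -3]], [[-0.4, 0.6, 0], [0, 0, -6]], [[-0.5, 0.7, 0], [0, 0, -6.5]], [[-0.5, 0.7, 0], [0, 0, -6.5]], [[-0.5, 0.7, 0], [0, 0, -6.5]], [[-0.5, 0.7, 0], [0, 0, -6.5]], [[-0.5, 0.7, 0], [0, 0, -6.5]], [[-0.5, 0.7, 0], [0, 0, -6.5]], [[-0.5, 0.7, 0], [0, 0, -6.5]], [[-0.5, 0.7, 0], [0, 0, -6.5]]]'

```text
time_s: 28.55
ee_pos: [484.8, -73.7, 213.6]
eef_rot: [-1.875, -2.519, 0.001]
contact_force: [0.2, 0.5, -4.1]
width: 15.3
gripper_force: 55.0
```

>>> drive_tool --series '[[[-0.4, 0.7, 0], [0, 0, -6.5]], [[-0.3, 0.4, -0.3], [0, 0, -6]], [[0, 0.2, -0.4], [0, 0, -4.5]], [[0, 0, 0], [0, 0, 0]], [[0, 0, 0], [0, 0, 0]], [[0, 0, 0], [0, 0, 0]]]'

```text
time_s: 29.15
ee_pos: [478.5, -61.3, 207.5]
eef_rot: [-2.22, -2.222, 0.0]
contact_force: [-0.8, -0.0, -4.1]
width: 15.5
gripper_force: 55.0
```

Run:
```python
from st import *
st()
c=cap('wrist','w10')
b,a=0,0
for i in range(0,61,6): 
    t=np.radians(i); nb,na=135*np.cos(t)-53*np.sin(t),135*np.sin(t)+53*np.cos(t); print(i,round(b-nb,1),round(na-a,1)); b,a=nb,na
s=cap('scene','s10'); hs=cv2.cvtColor(s['img'],cv2.COLOR_BGR2HSV)
p=proj(s,[486,-135,2])[0].astype(int); print(p)
d=cv2.inRange(hs,(0,0,0),(180,255,45)); print('mat scene',rect(s,big(d,(p[0]-45,p[1]-40,p[0]+50,p[1]+40)),2))
```

```text
t 29.15 p [478.5 -61.3 207.5] yaw 0.0 zax [-0.  0. -1.] w 15.5 gf 55.0 F [-0.8 -0.  -4.1] j [-0.22  0.24  1.83 -0.    1.07 -0.22]
0 -135.0 53.0
6 6.3 13.8
12 7.7 13.1
18 9.0 12.2
24 10.2 11.2
30 11.4 10.1
36 12.3 8.8
42 13.2 7.5
48 13.9 6.1
54 14.5 4.6
60 14.9 3.0
[403 197]
mat scene [ 436.2 -128.7  130.7  111.1   83.1]
```

View pics/w10.png

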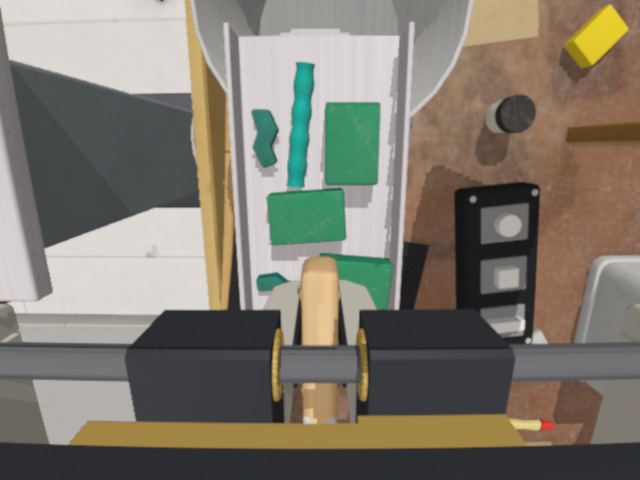

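The picture shows the spout over the hopper mouth, with the tray centred to within 5 mm. Tipping it about the spout edge.

>>> drive_tool --series '[[[0.2, 0.6, 1.4], [-6, 0, 0]], [[0.2, 0.8, 1.3], [-6, 0, 0]], [[0, 0.9, 1.2], [-6, 0, 0]], [[0, 1, 1.1], [-6, 0, 0]], [[0, 1.1, 1], [-6, 0, 0]], [[0, 1.2, 0.9], [-6, 0, 0]], [[0, 1.3, 0.8], [-6, 0, 0]], [[0, 1.4, 0.6], [-6, 0, 0]], [[0, 1.4, 0.5], [-6, 0, 0]], [[0, 0, 0], [0, 0, 0]]]'

```text
time_s: 30.25
ee_pos: [482.6, 37.9, 294.5]
eef_rot: [1.651, 1.657, -0.845]
contact_force: [-0.2, -0.1, -3.0]
width: 15.6
gripper_force: 55.0
```

>>> drive_tool --series '[[[0, 0, 0], [0, 0, 0]], [[0, 0, 0], [0, 0, 0]], [[0, 0, 0], [0, 0, 0]], [[0, 0, 0], [0, 0, 0]]]'

```text
time_s: 30.65
ee_pos: [482.6, 35.2, 296.0]
eef_rot: [1.658, 1.654, -0.842]
contact_force: [0.2, 0.3, -1.8]
width: 15.8
gripper_force: 55.0
```

Run:
```python
from st import *
st()
c=cap('wrist'); s=cap('scene','s11'); x,y=proj(s,[483,60,150])[0].astype(int)
cr=cv2.resize(s['img'][y-100:y+80,x-100:x+92],(320,300)); cv2.imwrite('pics/w11.png',np.hstack([cv2.resize(c['img'],(400,300)),cr]))
```

```text
t 30.65 p [482.6  35.2 296. ] yaw -0.1 zax [-0.    -0.808 -0.589] w 15.8 gf 55.0 F [ 0.2  0.3 -1.8] j [ 0.41  0.39  1.7  -0.84  1.56  0.65]
```

View pics/w11.png

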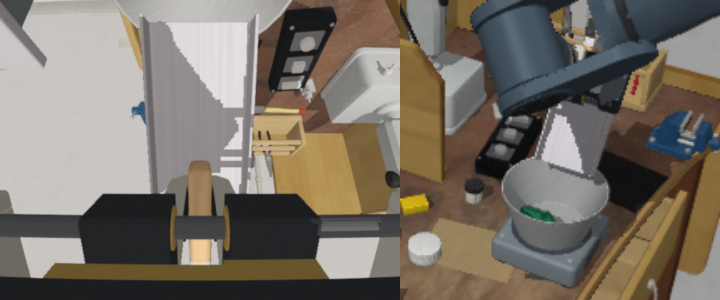

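The wrist view shows an empty tray and the scene view shows the wax inside the hopper. Levelling the tray and moving it aside to view the hopper and mat from the top.

>>> drive_tool --series '[[[0, -1.4, 0.5], [6, 0, 0]], [[0, -1.4, 0.4], [6, 0, 0]], [[0, -1.3, 0], [6, 0, 0]], [[0, -1.2, 0], [6, 0, 0]], [[0, -1.1, 0], [6, 0, 0]], [[0, -1, 0], [6, 0, 0]], [[0, -0.9, 0], [6, 0, 0]], [[0, -0.8, 0], [6, 0, 0]], [[0, -0.6, 0], [6, 0, 0]], [[0, 0, 0], [0, 0, 0]]]'

```text
time_s: 31.75
ee_pos: [482.4, -63.3, 304.9]
eef_rot: [-2.226, -2.216, -0.002]
contact_force: [-0.4, -0.0, -2.4]
width: 15.5
gripper_force: 55.0
```

>>> drive_tool --series '[[[-1, 3, 0], [0, 0, 0]], [[-1, 3, 0], [0, 0, 0]], [[-1, 3, 0], [0, 0, 0]], [[-1, 3, 0], [0, 0, 0]], [[-1, 3, 0], [0, 0, 0]], [[-1, 3, 0], [0, 0, 0]], [[-1, 3, 0], [0, 0, 0]], [[0, 3, 0], [0, 0, 0]], [[0, 3, 0], [0, 0, 0]], [[0, 3, 0], [0, 0, 0]]]'

```text
time_s: 32.75
ee_pos: [411.9, 240.3, 304.7]
eef_rot: [2.22, 2.219, -0.001]
contact_force: [0.4, -0.7, -2.5]
width: 15.5
gripper_force: 55.0
```

Run:
```python
from st import *
st()
t=cap('top','t12'); hs=cv2.cvtColor(t['img'],cv2.COLOR_BGR2HSV)
d=cv2.inRange(hs,(0,0,0),(180,255,45)); ct=big(d,(425,212,500,300)); print('mat',rect(t,ct,2))
w=ray(t,ct.reshape(-1,2),2)[:,:2]; m=cv2.moments(w.astype(np.float32).reshape(-1,1,2)); print(m['m10']/m['m00'],m['m01']/m['m00'],np.degrees(.5*np.arctan2(2*m['mu11'],m['mu20']-m['mu02'])),m['m00'])
green(t,60,5)
cv2.imwrite('pics/t12c.png',np.hstack([cv2.resize(t['img'][200:305,330:510],None,fx=4,fy=4)]))
```

```text
t 32.75 p [411.9 240.3 304.7] yaw -0.0 zax [ 0.001 -0.002 -1.   ] w 15.5 gf 55.0 F [ 0.4 -0.7 -2.5] j [ 0.43  0.13  1.72 -0.    1.29  0.43]
mat [ 484.2 -135.4  208.3  123.5   -8.7]
484.22305020807863 -134.97906030743005 -9.028223437609599 24535.899273601768
green px (86.8975601196289, 257.52191162109375) world c,len,wid,ang [494.9 872.2  64.7   9.5  14.4]
green px (372.3965759277344, 249.74139404296875) world c,len,wid,ang [501.1 113.9  75.9  46.6  -6.8]
green px (251.0, 220.5) world c,len,wid,ang [5.866e+02 4.370e+02 1.390e+01 1.070e+01 1.000e-01]
```

View pics/t12c.png

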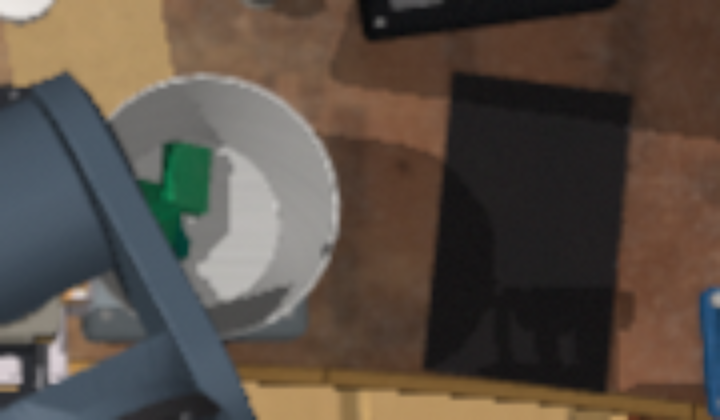

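Wax is visible in the hopper. The mat is at (484,-135) with yaw -9.0° (208x123 mm, matching spec). Bringing the tray back over it.

>>> drive_tool --series '[[[0.9, -3, 0], [0, 0, 6.2]], [[0.9, -3, 0], [0, 0, 6.2]], [[0.9, -3, 0], [0, 0, 6.2]], [[0.9, -3, 0], [0, 0, 6.2]], [[0.9, -3, 0], [0, 0, 6.2]], [[0.9, -3, 0], [0, 0, 6.2]], [[0.9, -3, 0], [0, 0, 6.2]], [[0.9, -3, 0], [0, 0, 6.2]], [[0.9, -3, 0], [0, 0, 6.2]], [[0.9, -3, 0], [0, 0, 6.2]]]'

```text
time_s: 33.8
ee_pos: [502.5, -62.1, 304.6]
eef_rot: [0.754, 3.05, -0.004]
contact_force: [0.6, 0.7, -1.7]
width: 15.8
gripper_force: 55.0
```

>>> drive_tool --series '[[[0.9, -2.7, -2], [0, 0, 6.3]], [[0.9, -2.7, -2], [0, 0, 6.3]], [[0.9, -2.8, -2], [0, 0, 6.4]], [[0, 0, -3], [0, 0, 0]], [[0, 0, -3], [0, 0, 0]], [[0, 0, -3], [0, 0, 0]], [[0, 0, 0], [0, 0, 0]], [[0, 0, 0], [0, 0, 0]]]'

```text
time_s: 34.6
ee_pos: [529.7, -142.8, 155.3]
eef_rot: [-0.247, -3.131, 0.002]
contact_force: [-0.3, -0.2, -1.9]
width: 16.0
gripper_force: 55.0
```

Run:
```python
from st import *
st()
t=cap('top','t13'); s=cap('scene'); c=cap('wrist'); green(t,60,5)
a=cv2.resize(t['img'][210:295,340:425],(300,300)); x,y=proj(s,[483,96,100])[0].astype(int); b=cv2.resize(s['img'][y-65:y+65,x-65:x+65],(300,300))
cv2.imwrite('pics/t13c.png',np.hstack([a,b]))
```

```text
t 34.6 p [ 529.7 -142.8  155.3] yaw 81.0 zax [-0.001 -0.001 -1.   ] w 16.0 gf 55.0 F [-0.3 -0.2 -1.9] j [-0.35  0.42  1.72 -0.    1.   -1.76]
green px (86.8975601196289, 257.52191162109375) world c,len,wid,ang [494.9 872.2  64.7   9.5  14.5]
green px (368.11383056640625, 255.63449096679688) world c,len,wid,ang [485.7 125.8 109.3  66.6  -6.8]
green px (251.0, 220.5) world c,len,wid,ang [5.866e+02 4.370e+02 1.390e+01 1.070e+01 1.000e-01]
```

View pics/t13c.png

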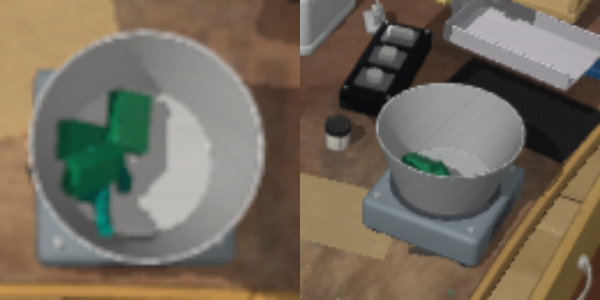

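All three blocks, the stick and a ring blank show in the hopper, and there is no green left on the worktop or in the tray. Setting the tray down.

>>> drive_tool --series '[[[0, 0, -3], [0, 0, 0]], [[0, 0, -3], [0, 0, 0]], [[0, 0, -2], [0, 0, 0]], [[0, 0, -0.8], [0, 0, 0]], [[0, 0, -0.4], [0, 0, 0]], [[0, 0, 0], [0, 0, 0]], [[0, 0, 0], [0, 0, 0]]]'

```text
time_s: 35.45
ee_pos: [530.2, -143.4, 63.8]
eef_rot: [0.248, 3.13, -0.001]
contact_force: [-0.0, 0.5, -1.6]
width: 15.9
gripper_force: 55.0
```

>>> drive_tool --series '[[[0, 0, -0.15], [0, 0, 0]], [[0, 0, -0.15], [0, 0, 0]], [[0, 0, 0], [0, 0, 0]], [[0, 0, 0], [0, 0, 0]]]'

```text
time_s: 35.85
ee_pos: [529.6, -143.1, 59.7]
eef_rot: [0.248, 3.132, -0.0]
contact_force: [0.5, -0.3, -1.9]
width: 15.7
gripper_force: 55.0
```

>>> drive_tool --series '[[[0, 0, -0.1], [0, 0, 0]], [[0, 0, 0], [0, 0, 0]], [[0, 0, 0], [0, 0, 0]]]'

```text
time_s: 36.15
ee_pos: [529.6, -143.2, 59.6]
eef_rot: [0.248, 3.132, -0.0]
contact_force: [-4.9, 0.6, 10.7]
width: 15.5
gripper_force: 55.0
```

Contact made (z force +10.7 N), so I'll release and rise.

>>> drive_tool --series '[[[0, 0, 0.05], [0, 0, 0]], [[0, 0, 0], [0, 0, 0]], [[0, 0, 0], [0, 0, 0]], [[0, 0, 0], [0, 0, 0]], [[0, 0, 0], [0, 0, 0]], [[0, 0, 0], [0, 0, 0]], [[0, 0, 2], [0, 0, 0]], [[0, 0, 4], [0, 0, 0]], [[0, 0, 4], [0, 0, 0]], [[0, 0, 4], [0, 0, 0]]]' --claw 0.5

```text
time_s: 37.15
ee_pos: [529.3, -143.1, 200.6]
eef_rot: [-0.248, -3.131, -0.0]
contact_force: [0.9, 0.3, 0.5]
width: 46.8
gripper_force: 0.0
```

>>> drive_tool --series '[[[-3, 0.5, 4], [0, 0, 0]], [[-3, 0, 4], [0, 0, 0]], [[-3, 0, 4], [0, 0, 0]], [[-3, 0, 4], [0, 0, 0]], [[0, 0, 0], [0, 0, 0]], [[0, 0, 0], [0, 0, 0]], [[0, 0, 0], [0, 0, 0]]]' --claw 0 --force 10

```text
time_s: 37.85
ee_pos: [409.7, -138.0, 357.8]
eef_rot: [-0.248, -3.13, -0.001]
contact_force: [-0.3, -1.0, -0.8]
width: 0.8
gripper_force: 0.0
```

Run:
```python
from st import *
st()
c=cap('wrist','w14'); hs=cv2.cvtColor(c['img'],cv2.COLOR_BGR2HSV)
print(proj(c,[[484,-135,5],[395,-121,5]]).round())
cv2.imwrite('pics/w14c.png',c['img'][100:340,150:500])
o=cv2.inRange(hs,(8,80,120),(22,255,255)); 
x,y=proj(c,[545,-145,90])[0].astype(int); print(x,y)
try: print('handle', rect(c,big(o,(x-60,y-60,x+60,y+40)),90))
except Exception as e: print(e)
```

```text
t 37.85 p [ 409.7 -138.   357.8] yaw 80.9 zax [-0.002  0.001 -1.   ] w 0.8 gf 0.0 F [-0.3 -1.  -0.8] j [-0.43  0.01  1.72  0.    1.41 -1.85]
[[330. 248.]
 [330. 188.]]
330 310
handle [520.6 -78.   35.5  26.3  -7. ]
```

View pics/w14c.png

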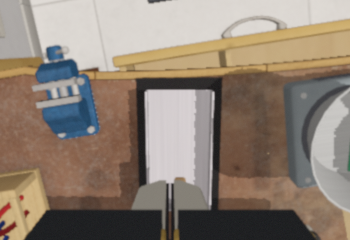

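The tray sits centred and parallel on the mat. Now to the keys, starting with a close look above the round one.

>>> drive_tool --series '[[[2.75, 0.85, -2.4], [0, 0, 1.7]], [[2.75, 0.85, -2.4], [0, 0, 1.7]], [[2.75, 0.85, -2.4], [0, 0, 1.7]], [[2.75, 0.85, -2.4], [0, 0, 1.7]], [[2.75, 0.85, -2.4], [0, 0, 1.7]], [[2.75, 0.85, -2.4], [0, 0, 1.7]], [[2.75, 0.85, -2.4], [0, 0, 1.7]], [[2.75, 0.85, -2.4], [0, 0, 1.7]], [[2.75, 0.9, -2.4], [0, 0, 1.5]], [[0, 0, 0], [0, 0, 0]]]'

```text
time_s: 38.9
ee_pos: [657.1, -59.4, 136.6]
eef_rot: [0.169, -3.129, -0.003]
contact_force: [-0.4, 0.0, -0.6]
width: 0.2
gripper_force: 0.0
```

>>> drive_tool --series '[[[0, 0, 0], [0, 0, 0]], [[0, 0, 0], [0, 0, 0]]]'

```text
time_s: 39.1
ee_pos: [656.8, -61.3, 143.2]
eef_rot: [0.165, -3.137, 0.0]
contact_force: [-0.5, 0.1, -0.3]
width: 0.5
gripper_force: 0.0
```

Run:
```python
from st import *
st()
c=cap('wrist','w15'); hs=cv2.cvtColor(c['img'],cv2.COLOR_BGR2HSV)
K=[(658,-60,48),(663.6,-112,48),(669,-164.5,48)]
for X in K:
    x,y=proj(c,X)[0].astype(int); print(x,y)
    for th in(150,175):
        m=cv2.inRange(hs,(0,0,th),(180,60,255))
        try: print(th,rect(c,big(m,(max(0,x-35),max(0,y-35),x+35,y+35)),48))
        except Exception as e: print('none')
t=cap('top'); hs=cv2.cvtColor(t['img'],cv2.COLOR_BGR2HSV)
print('handle top', rect(t,big(cv2.inRange(hs,(8,80,120),(22,255,255)),(440,200,500,260)),90))
lt=cv2.inRange(hs,(0,0,110),(180,60,255)); print('tray top',rect(t,big(lt,(425,205,500,300)),20))
```

```text
t 39.1 p [656.8 -61.3 143.2] yaw 96.0 zax [-0. -0. -1.] w 0.5 gf 0.0 F [-0.5  0.1 -0.3] j [-0.16  0.63  1.41 -0.    1.1  -1.84]
322 248
150 [656.8 -59.8  22.5  21.2 -12.3]
175 [657.2 -59.7  20.5  19.8   5.9]
253 248
150 [ 662.3 -112.3   21.2   20.     6. ]
175 [ 662.7 -112.6   18.9   18.8    6. ]
184 248
150 [ 668.7 -160.5   38.    33.3    6. ]
175 [ 669.3 -162.4   35.8   15.9    5. ]Traceback (most recent call last):
  File "<stdin>", line 12, in <module>
  File "meas.py", line 5, in big
    return max(cs,key=cv2.contourArea)
ValueError: max() iterable argument is empty
```

Key caps at (322,248), (253,248) and (184,248) measure 22, 20x20 and about 36 mm, confirming round, square and bar. Pressing the round key.

>>> drive_tool --series '[[[0, 0.1, -4], [0, 0, 0]], [[0, 0, -3], [0, 0, 0]], [[0, 0, -1.5], [0, 0, 0]], [[0, 0, 0], [0, 0, 0]], [[0, 0, 0], [0, 0, 0]], [[0, 0, 0], [0, 0, 0]]]'

```text
time_s: 39.8
ee_pos: [658.2, -60.4, 59.9]
eef_rot: [-0.165, 3.135, -0.001]
contact_force: [0.0, -0.1, -0.1]
width: 0.5
gripper_force: 0.0
```

>>> drive_tool --series '[[[0, 0, -0.5], [0, 0, 0]], [[0, 0, -0.5], [0, 0, 0]], [[0, 0, -0.3], [0, 0, 0]], [[0, 0, 0], [0, 0, 0]], [[0, 0, 0], [0, 0, 0]], [[0, 0, 0], [0, 0, 0]]]'

```text
time_s: 40.4
ee_pos: [657.4, -60.2, 45.2]
eef_rot: [-0.166, 3.137, -0.0]
contact_force: [0.6, -0.7, 1.8]
width: 0.6
gripper_force: 1.3
```

>>> drive_tool --series '[[[0, 0, -0.15], [0, 0, 0]], [[0, 0, -0.15], [0, 0, 0]], [[0, 0, 0], [0, 0, 0]], [[0, 0, 0], [0, 0, 0]], [[0, 0, 0], [0, 0, 0]]]'

```text
time_s: 40.9
ee_pos: [657.4, -60.2, 43.1]
eef_rot: [-0.166, 3.137, -0.0]
contact_force: [-3.0, 0.9, 12.9]
width: 0.5
gripper_force: 6.7
```

Bottomed at the stop (12.9 N). Raising, moving to the square and pressing with the same depth.

>>> drive_tool --series '[[[0, 0, 1.5], [0, 0, 0]], [[0, 0, 1.5], [0, 0, 0]], [[0, 0, 0], [0, 0, 0]], [[0.25, -2.6, 0], [0, 0, 0]], [[0.25, -2.6, 0], [0, 0, 0]], [[0, 0, 0], [0, 0, 0]], [[0, 0, 0], [0, 0, 0]]]'

```text
time_s: 41.6
ee_pos: [661.9, -112.2, 71.6]
eef_rot: [0.164, -3.137, -0.001]
contact_force: [0.3, 0.2, 0.2]
width: 0.8
gripper_force: 0.0
```

>>> drive_tool --series '[[[0, 0, -1.2], [0, 0, 0]], [[0, 0, -0.9], [0, 0, 0]], [[0, 0, -0.5], [0, 0, 0]], [[0, 0, -0.4], [0, 0, 0]], [[0, 0, 0], [0, 0, 0]], [[0, 0, 0], [0, 0, 0]], [[0, 0, 0], [0, 0, 0]]]'

```text
time_s: 42.3
ee_pos: [661.7, -111.3, 43.1]
eef_rot: [0.166, -3.136, -0.001]
contact_force: [-8.5, 3.9, 17.1]
width: 0.8
gripper_force: 8.1
```

Square bottomed. Bar next, at (668.5,-165).

>>> drive_tool --series '[[[0, 0, 1.5], [0, 0, 0]], [[0, 0, 1.5], [0, 0, 0]], [[0, 0, 0], [0, 0, 0]], [[0.3, -2.6, 0], [0, 0, 0]], [[0.3, -2.6, 0], [0, 0, 0]], [[0, 0, 0], [0, 0, 0]], [[0, 0, 0], [0, 0, 0]]]'

```text
time_s: 43.0
ee_pos: [667.9, -164.2, 71.5]
eef_rot: [0.164, -3.137, -0.001]
contact_force: [1.0, 0.4, 0.7]
width: 0.6
gripper_force: 0.0
```

>>> drive_tool --series '[[[0, 0, -1.2], [0, 0, 0]], [[0, 0, -0.9], [0, 0, 0]], [[0, 0, -0.5], [0, 0, 0]], [[0, 0, -0.4], [0, 0, 0]], [[0, 0, 0], [0, 0, 0]], [[0, 0, 0], [0, 0, 0]], [[0, 0, 0], [0, 0, 0]]]'

```text
time_s: 43.7
ee_pos: [667.8, -163.2, 43.1]
eef_rot: [0.166, -3.136, -0.002]
contact_force: [-9.1, 5.0, 15.0]
width: 0.3
gripper_force: 7.9
```

>>> drive_tool --series '[[[0, 0, 1.5], [0, 0, 0]], [[0, 0, 2], [0, 0, 0]], [[0, 0, 4], [0, 0, 0]], [[0, 0, 4], [0, 0, 0]], [[-3, 0, 4], [0, 0, -8]], [[-3, 0, 4], [0, 0, -8]], [[-4, -3, 2], [0, 0, -8]], [[-4, -3, 0], [0, 0, -8]], [[-4, -3, 0], [0, 0, -8]], [[-4, -3, 0], [0, 0, -8]]]'

```text
time_s: 44.7
ee_pos: [449.5, -282.7, 256.1]
eef_rot: [1.132, 2.93, -0.001]
contact_force: [0.4, -0.5, -1.2]
width: 0.5
gripper_force: 0.0
```

>>> drive_tool --series '[[[-4, -4, 0], [0, 0, 0]], [[-4, -4, 0], [0, 0, 0]], [[0, -4, 0], [0, 0, 0]], [[0, -4, 0], [0, 0, 0]], [[0, -4, 0], [0, 0, 0]], [[0, 0, 0], [0, 0, 0]], [[0, 0, 0], [0, 0, 0]]]'

```text
time_s: 45.4
ee_pos: [380.1, -472.8, 255.2]
eef_rot: [-1.126, -2.932, -0.001]
contact_force: [-0.1, -0.3, -0.4]
width: 0.5
gripper_force: 0.0
```

Run:
```python
from st import *
st()
t=cap('top','t16'); hs=cv2.cvtColor(t['img'],cv2.COLOR_BGR2HSV); s=cap('scene')
d=cv2.inRange(hs,(0,0,110),(180,60,255)); 
try: print('tray top',rect(t,big(d,(425,205,500,300)),20))
except Exception: print('n')
x,y=proj(s,[520,-60,20])[0].astype(int)
cv2.imwrite('pics/t16c.png',np.hstack([cv2.resize(t['img'][150:310,330:550],None,fx=1.8,fy=1.8,interpolation=cv2.INTER_CUBIC),cv2.resize(s['img'][y-90:y+102,x-100:x+100],(300,288))]))
```

```text
t 45.4 p [ 380.1 -472.8  255.2] yaw 48.0 zax [-0.     0.001 -1.   ] w 0.5 gf 0.0 F [-0.1 -0.3 -0.4] j [-0.97  0.42  1.45  0.    1.27 -1.81]
tray top [ 486.6 -135.6  184.9  100.8   -8.3]
```

View pics/t16c.png

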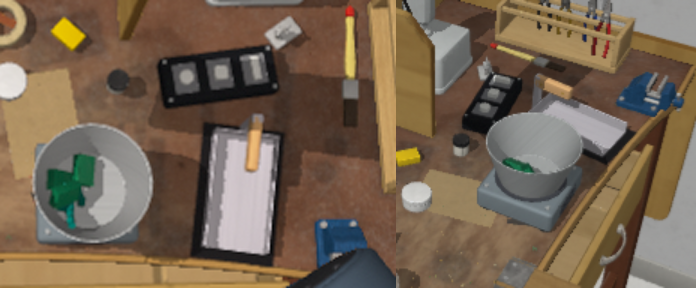

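Everything is in place: tray empty and aligned on its mat within about 2 mm and 1°, wax in the hopper, keys up, bystanders unmoved. Handing in.

```bash
python3 -c "
from workcell import robot
print(robot.hand_in())"
```

```text
the job is handed in; nothing more can be done
None
```

The job is handed in: all three strays were gathered and the load tipped into the hopper (all three blocks, the stick and one ring blank seen there; the other blank was not seen, but none was left on the worktop or in the tray), the empty tray was set back lined up on its mat, and the round, square and bar keys were pressed to the stop in that order, at about 45 s of the 210 s.

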